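# Click a tube rack home in the bench mixer

## Robot

A 6-joint arm with a two-finger parallel gripper is mounted at the origin on the work surface. World frame = base frame: x ahead of the robot, y to its left, z up, the work surface at z = 0. Lengths are in m, angles in rad, forces in N, time in s.
With the tool pointing down it reaches from about 0.35 to 1 m from the base axis. Payload 7.1 kg.
Tool frame: the origin (TCP) lies between the finger pads; the fingertips stand 22 mm ahead of it and the grasp point (between the pads) lies 3 mm ahead of it; z points along the fingers, y is the line along which they close (so a half turn about z gives the same grasp; the last joint's range is limited). The gripper opens to 85 mm and grips with 20 to 120 N. Pads are 22 mm wide; open, the fingers measure 114 mm over their backs; the gripper's body (76 mm by 85 mm) begins 54 mm behind the grasp point. The pads swing forward as they close: fully open they stand 13 mm farther back than shut.
Start: joints at [1.189, 0.423, 1.63, -0, 1.089, -0.019], TCP at [0.222, 0.584, 0.253] pointing down, gripper open.
Joint ranges: [-3, 3], [-0.9, 2.11], [0.09, 2.58], [-1.31, 4.45], [0.11, 2.69], [-2.54, 2.54]. Speed limits (rad/s): [2.39, 2.39, 3.01, 3.14, 3.14, 3.14].

## Interface

Orientations are given as a rotation vector (axis times angle).
In Python, from rig import manip gives the robot as it stands. The module is installed in compiled form; this text tells all that it offers. Calls block until the motion is done:
- manip.move_to(position, orientation): joint-space move of the TCP to a pose.
- manip.servo_line(position, orientation=None, rate=0.15): straight line of the TCP; orientation=None keeps the orientation; rate is the mean speed in m/s.
- manip.set_joints(angles): joint-space move.
- manip.command_gripper(opening, f_grip=None): finger opening in m; f_grip is the grip in N (None keeps the last); returns when the fingers have stopped.
- manip.hold(seconds).
- manip.solve_ik(position, orientation): joint angles nearest the present ones, or None.
- manip.camera(name): name is "side" or "top"; returns a dict with "image" (384x512x3 uint8, red, green, blue), "fx", "fy", "cx", "cy" (pixels), "cam_to_world" (4x4, takes a point from camera to world coordinates). Camera axes: x right, y down, z forward; pixel columns grow to the right and rows downward; lengths in m; the calibration is good to about 2 mm. A picture is of the moment at which its call begins. There is no depth.
A pose or a line that the arm cannot do raises manip.IKError and nothing moves.
- manip.sign_off(): hands the job in; it is judged then, once.
Readings, each from a call of its own:
- manip.get_time(): time.
- manip.get_joint_positions(): joint angles.
- manip.get_joint_vel(): joint speeds.
- manip.get_tau(): joint torques, N m.
- manip.get_position(): TCP position.
- manip.get_ee_rot(): TCP orientation.
- manip.get_contact_force(): force on the tool from outside, world axes, zero at the start.
- manip.get_torque(): the same for the moment, N m.
- manip.get_width(): finger opening in m.
- manip.get_grip_force(): force on a finger pad.
Only numpy, scipy, OpenCV 4.12 (cv2) and the standard library are available. Lean on these libraries where they do the work, as an engineer would, in place of code of your own. Each camera call takes 0.05 s, during which the arm holds its last target. There are 200 camera calls.

## Task

Load the red tube rack into the mixer: set it down on the platform with its front end between the flared blue guides, then push it gently in, letting the guides centre it, until both orange spring catches have snapped in behind it, and let go. A light hand is enough: stop at the click and do not ram the sprung back stop against the end of its travel. Keep the rack upright, and leave the blue rack, the bottle and the vial where they stand.

Things in the scene. Friction and masses are not known exactly. Their poses are not given: they have to be found in the camera images.
- red_rack_center (a point): The loose red rack to be loaded, full of white-capped microtubes: a block 104 mm long (its x) by 56 mm wide (its y), 44 mm high; the tube caps, inset 4 mm from the edges, reach to 50 mm; about 0.25 kg. This point is its centre, 25 mm above its underside; z is up. Both ends are alike: either may go in first.
- nest (a point): Where the red rack's centre is when it is home in the mixer, 25 mm above the platform; fixed to the mixer. x is the direction in which the rack is pushed in, y is across the guides (+y left when looking along the push), z is up. All mixer sizes below are from this point.
- mixer: White bench mixer fixed to the bench, 310 x 190 mm; origin on the bench below nest, axes as for nest. Its flat aluminium platform is 84 mm above the bench and reaches from x = -225 to +85 mm and y = -80 to +80 mm. In front of the guides' mouth (x below -126 mm) the platform is bare.
- guides: Two blue guides on the platform, 22 mm high, 6 mm thick, from x = -126 to +66 mm; same origin and axes as the mixer. They converge from the mouth (x = -126 mm, 88 mm clear) to the throat (x = -84 mm) and run on parallel, 59 mm clear: 1.5 mm each side of the rack. Fingers beside the rack have no room between them at this height.
- mouth (a point): Middle of the open mouth of the guides, at the platform's surface; axes as for nest.
- catch_left (a joint): Orange spring catch through the left guide (+y), nose 2 to 14 mm above the platform; m, outward. 0 = in, nose 6 mm into the lane; about 0.003 to 0.006 while a rack passes and holds it aside, pressing its side with 2 to 3 N. Its 24 mm ramp towards the mouth makes a first bump of up to 12 N; square behind, it snaps in behind the rack's near end when the rack's centre reaches nest.
- catch_right (a joint): The same catch in the right guide (-y of nest): m, outward, 0 = in.
- backstop: Black rubber back stop between the guides' far ends, 44 mm wide, 2 to 24 mm above the platform; origin and axes as for the mixer. Sprung along x: the rack meets it 4 mm before home at 1 N, it gives 1.5 N per mm (7 N at home) and ends hard 1.2 mm past home. With friction the whole push at the click is about 9 to 15 N. The spring then holds the rack back against the catches.
- blue_rack_center (a point): Another rack of the same size and shape, blue, centre 25 mm above its underside: to be left alone.
- bottle_center (a point): White reagent bottle with a blue label, 64 mm across, 135 mm high, point at its centre: to be left alone.
- vial_center (a point): Small amber vial, 34 mm across, 72 mm high, point at its centre: to be left alone.

How it is judged:
On the way:
1. the red rack stands level on the mixer's platform with its front end inside the mouth of the guides, not yet pushed home (x of red_rack_center in the frame of nest between -0.177 and -0.04 m and y of red_rack_center in the frame of nest between -0.025 and 0.025 m and z of red_rack_center in the frame of nest between -0.004 and 0.004 m), for 0.2 s.
At the end, for the whole second after the job is handed in: The red rack rests flat on the mixer's platform, home between the guides: its centre within 2.5 mm of the nest point along the lane and 3 mm across it and in height, square to the lane within 3 degrees, both catches snapped in behind it (within 2 mm of fully in), at rest (x of red_rack_center in the frame of nest between -0.0025 and 0.0025 m and y of red_rack_center in the frame of nest between -0.003 and 0.003 m and z of red_rack_center in the frame of nest between -0.003 and 0.003 m and angle between the x axis of red_rack_center and the x axis of nest, either way round below 0.05 rad and value of joint each of catch_left, catch_right below 0.002 m and linear speed of red_rack below 0.02 m/s); the robot touches nothing.
It fails at once if the sprung back stop is rammed by the rack with more than 13 N (contact force between red_rack and backstop above 13 N).
It fails at once if the red rack is tipped by more than 25 degrees (angle between red_rack_center's own z axis and vertical above 0.44 rad).
It fails at once if the blue rack is moved by more than 15 mm (distance of blue_rack_center from where it was at the start of the episode above 0.015 m).
It fails at once if the reagent bottle is moved by more than 15 mm (distance of bottle_center from where it was at the start of the episode above 0.015 m).
It fails at once if the amber vial is moved by more than 15 mm (distance of vial_center from where it was at the start of the episode above 0.015 m).
It also fails if it takes over 70 s, if anything falls off the work surface, if the arm or the gripper's body presses on something with over 40 N, if the wrist force passes 120 N, or if a joint passes its speed limit or range.

## Working session

There is one attempt and no reset: what is moved stays moved. The work goes in short steps, each a Python script; the robot and the scene stay as the last script left them, time stands still between calls to the robot, and variables do not carry over. Pictures are saved under pics/ and viewed, at most 10 in all, crops included, and the job is handed in when it is done.

```bash
mkdir -p pics; python3 - <<'E'
from rig import manip as m
import cv2,numpy as np
for n in("top","side"):
    c=m.camera(n);cv2.imwrite(f"pics/{n}0.png",cv2.cvtColor(c["image"],cv2.COLOR_RGB2BGR))
    print(n,c["fx"],c["fy"],c["cx"],c["cy"],np.round(c["cam_to_world"],4).tolist())
print(m.get_time(),m.get_position(),m.get_ee_rot(),m.get_width(),m.get_contact_force())
E
```

```text
top 371.90982883152736 371.90982883152736 251.79286126787125 192.12770728528358 [[0.0247, -0.9807, 0.1939, 0.4308], [-0.9997, -0.0243, 0.0043, -0.009], [0.0005, -0.194, -0.981, 0.9417], [0.0, 0.0, 0.0, 1.0]]
side 468.59079871961865 468.59079871961865 257.1916493250188 189.81261446331123 [[0.8608, -0.3279, 0.3892, 0.1121], [-0.5089, -0.5609, 0.653, -0.7548], [0.0042, -0.7602, -0.6497, 0.8757], [0.0, 0.0, 0.0, 1.0]]
0.1 [0.22161517 0.58388449 0.25263699] [-5.66740093e-01 -3.08975992e+00  2.11332944e-03] 0.08525231422932474 [-0.45299086 -0.84354737 -1.20141804]
```

View pics/top0.png

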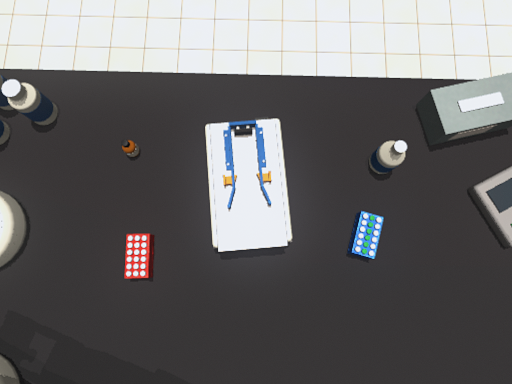

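View pics/side0.png

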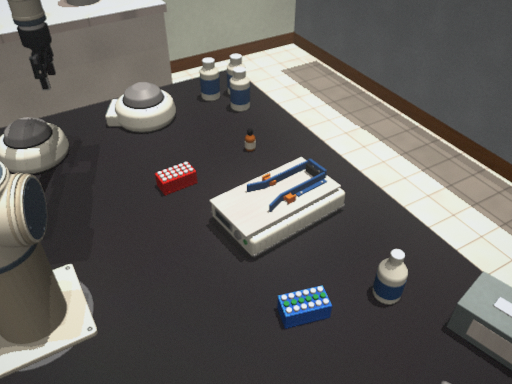

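Top view: the red rack is at about (137,256), with its long axis nearly vertical. The mixer is around (248,185) with its mouth at row ~205, pushing upward (world +x). The blue rack (368,235), bottle (388,157) and vial (130,148) are clear of it. The side view shows the rack at (176,177) and the mixer at (278,205).

```bash
cat > h.py <<'E'
from rig import manip as m
import cv2,numpy as np
def cam(n):
    c=m.camera(n); c["hsv"]=cv2.cvtColor(c["image"],cv2.COLOR_RGB2HSV); return c
def ray(c,uv,z):
    uv=np.atleast_2d(uv).astype(float); T=c["cam_to_world"]
    d=np.c_[(uv[:,0]-c["cx"])/c["fx"],(uv[:,1]-c["cy"])/c["fy"],np.ones(len(uv))]@T[:3,:3].T
    return T[:3,3]+d*((z-T[2,3])/d[:,2])[:,None]
def crop(c,name,x0,x1,y0,y1,k):
    cv2.imwrite(f"pics/{name}.png",cv2.resize(cv2.cvtColor(c["image"][y0:y1,x0:x1],cv2.COLOR_RGB2BGR),None,fx=k,fy=k,interpolation=cv2.INTER_CUBIC))
def red_rack(c,box,z):
    """centre and long-axis yaw from the cap grid (caps = bright holes in the red mask)"""
    x0,x1,y0,y1=box; h=c["hsv"][y0:y1,x0:x1]
    red=(((h[...,0]<8)|(h[...,0]>172))&(h[...,1]>110)&(h[...,2]>50)).astype(np.uint8)
    red=cv2.morphologyEx(red,cv2.MORPH_CLOSE,np.ones((5,5),np.uint8))
    cs,_=cv2.findContours(red,cv2.RETR_EXTERNAL,cv2.CHAIN_APPROX_NONE)
    k=max(cs,key=cv2.contourArea); hull=np.zeros_like(red); cv2.drawContours(hull,[cv2.convexHull(k)],-1,1,-1)
    sat=h[...,1].astype(float); val=h[...,2].astype(float)
    w=np.clip(val-sat-20,0,200)*hull   # whiteness
    v,u=np.nonzero(w); ww=w[v,u]
    P=ray(c,np.c_[u+x0,v+y0],z)[:,:2]
    ctr=np.average(P,axis=0,weights=ww); C=np.cov((P-ctr).T,aweights=ww)
    ev,V=np.linalg.eigh(C); a=V[:,1]; a=a*np.sign(a[0])
    return ctr,np.arctan2(a[1],a[0]),np.sqrt(ev),cv2.contourArea(k)
E
python3 - <<'E'
from h import *
t=cam("top");s=cam("side")
for c,b in((t,(110,170,220,290)),(s,(140,210,150,205))): print(red_rack(c,b,.05))
crop(t,"mix",195,300,110,260,4); crop(s,"mixs",200,355,150,255,5)
for c,(x0,x1,y0,y1) in((t,(195,300,110,260)),(s,(200,355,150,255))):
    h=c["hsv"][y0:y1,x0:x1]
    for nm,lo,hi in(("blue",(100,130,60),(125,255,255)),("orange",(8,150,120),(22,255,255))):
        n,l,st,ce=cv2.connectedComponentsWithStats(cv2.inRange(h,lo,hi))
        for i in range(1,n):
            if st[i,4]>8: print(nm,st[i],ce[i]+[x0,y0],ray(c,ce[i]+[x0,y0],.106 if nm=="blue" else .1).round(4))
E
```

```text
(array([0.44794226, 0.26424446]), np.float64(0.0423442874619826), array([0.01438972, 0.02866206]), 1222.0)
(array([0.4460218 , 0.26526755]), np.float64(0.013462223699364206), array([0.01388248, 0.02788792]), 856.5)
blue [ 29  10  47  88 745] [244.65234899 152.5261745 ] [[0.69   0.0137 0.106 ]]
orange [68 62  8  9 53] [266.79245283 176.77358491] [[ 0.6345 -0.0393  0.1   ]]
orange [29 66  8  9 54] [227.03703704 180.16666667] [[0.6241 0.0529 0.1   ]]
blue [109   9  17  12  41] [316.95121951 164.56097561] [[0.766  0.0276 0.106 ]]
blue [47 11 61 25 70] [277.08571429 174.91428571] [[0.649  0.0442 0.106 ]]
blue [70 22 55 34 88] [299.13636364 185.80681818] [[ 0.6738 -0.0218  0.106 ]]
blue [101  30  21  13  78] [311.46153846 186.43589744] [[ 0.6995 -0.0397  0.106 ]]
blue [96 42  5  4 12] [298.  193.5] [[ 0.6543 -0.0451  0.106 ]]
orange [63 24  7  6 27] [265.88888889 176.55555556] [[0.624  0.0595 0.1   ]]
orange [70 30  6  5 14] [272.71428571 181.85714286] [[0.6279 0.0318 0.1   ]]
orange [84 43 12 10 56] [289.39285714 196.85714286] [[ 0.6326 -0.0393  0.1   ]]
```

View pics/mix.png

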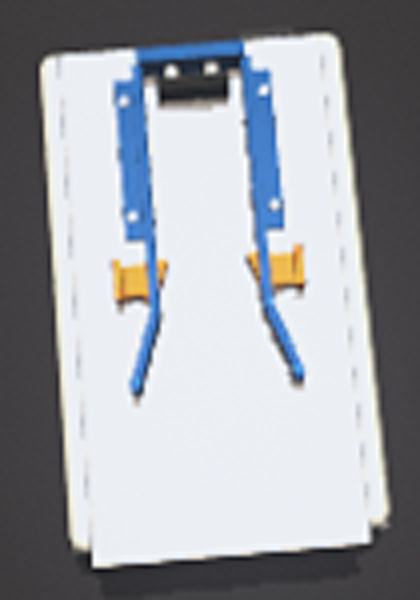

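View pics/mixs.png

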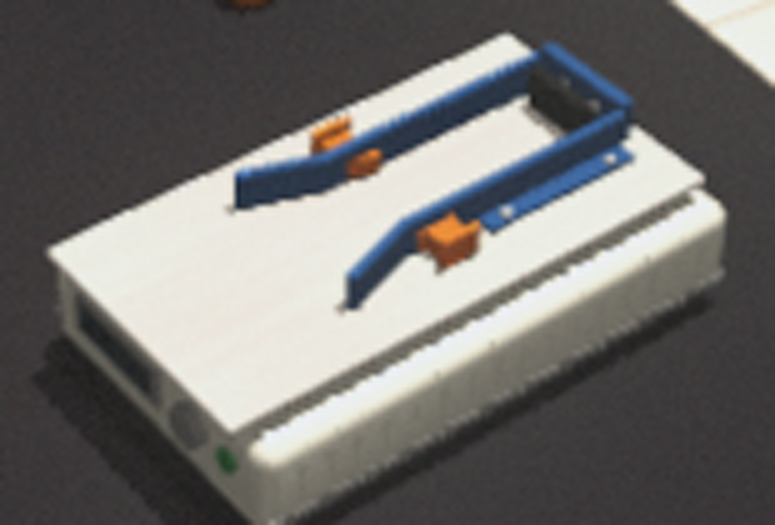

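The mixer crops are clear. The platform corners, throat bends and catches can all be read off, so I'll compute the nest frame from them in both views.

```bash
python3 - <<'E'
from h import *
t=cam("top");s=cam("side")
f=lambda p,k,o:(np.array(p,float)+.5)/k-.5+np.array(o)
T=lambda *p:f(p,4,(195,110)); S=lambda *p:f(p,5,(200,150))
# (camera, pixel, z, nest-frame xy)
obs=[(s,S(48,252),.084,(-225,80)),(s,S(234,432),.084,(-225,-80)),(s,S(510,33),.084,(85,80)),(s,S(705,180),.084,(85,-80)),
(t,T(92,567),.084,(-225,80)),(t,T(370,541),.084,(-225,-80)),
(t,T(156,306),.106,(-84,32.5)),(t,T(265,302),.106,(-84,-32.5)),(t,T(136,384),.106,(-126,47)),(t,T(299,374),.106,(-126,-47)),
(s,S(240,172),.106,(-126,47)),(s,S(350,275),.106,(-126,-47))]
W=np.array([ray(c,p,z)[0,:2] for c,p,z,_ in obs]); N=np.array([o[3] for o in obs])/1000
def fit(i):
    A=N[i]-N[i].mean(0);B=W[i]-W[i].mean(0)
    th=np.arctan2((A[:,0]*B[:,1]-A[:,1]*B[:,0]).sum(),(A*B).sum())
    R=np.array([[np.cos(th),-np.sin(th)],[np.sin(th),np.cos(th)]]); o=W[i].mean(0)-R@N[i].mean(0)
    return o,th,((W[i]-o)@R-N[i])*1000
for i in(range(12),[4,5,6,7,8,9],[0,1,2,3,10,11]):
    o,th,r=fit(list(i)); print(o.round(4),round(th,4)); print(r.round(1).tolist())
E
```

```text
[0.6935 0.0149] 0.1091
[[-0.1, -1.9], [1.8, -0.1], [0.8, -0.0], [-2.1, 0.4], [-0.3, -0.6], [0.9, 0.0], [2.5, -1.5], [-0.5, 0.9], [0.2, -1.3], [-1.9, -0.2], [0.9, 3.0], [-2.1, 1.5]]
[0.6937 0.014 ] 0.1063
[[-0.7, -0.4], [1.0, 0.3], [2.2, -0.9], [-0.5, 1.5], [-0.1, -0.8], [-1.9, 0.3]]
[0.6933 0.0153] 0.1087
[[-0.0, -2.4], [2.0, -0.7], [0.9, -0.5], [-1.9, 0.0], [1.0, 2.5], [-1.9, 1.0]]
```

```bash
cat >> h.py <<'E'
def ori(yaw):
    a=(np.pi+yaw)/2; return np.pi*np.array([np.cos(a),np.sin(a),0])
NO=np.array([.6935,.0148]); NY=.1085
def nest(x,y,z):  # nest frame xy -> world; z above the platform
    c,s=np.cos(NY),np.sin(NY); return np.r_[NO+[c*x-s*y,s*x+c*y],.084+z]
def st(tag): print(tag,round(m.get_time(),2),np.round(m.get_position(),4),"F",np.round(m.get_contact_force(),1),"w",round(m.get_width(),4))
E
python3 - <<'E'
from h import *
q=[.447,.2648]; o=ori(.028)
m.move_to([*q,.16],o); st("above"); print(m.get_joint_positions())
m.servo_line([*q,.030],rate=.1); st("down")
m.command_gripper(.04,f_grip=40); st("grip")
m.servo_line([*q,.22],rate=.12); st("up")
m.move_to(nest(-.155,0,.136),ori(NY)); st("over"); print(m.get_joint_positions())
t=cam("top"); crop(t,"over",150,320,100,270,3)
E
```

```text
above 1.79 [0.4471 0.2656 0.1603] F [ 0.  -0.5 -0.2] w 0.0856
[ 5.12957757e-01  4.05364315e-01  1.92659084e+00  1.97185992e-04
  8.08828461e-01 -1.08632592e+00]
down 3.24 [0.4474 0.265  0.0305] F [ 0.4 -0.4 -1.1] w 0.0858
grip 3.62 [0.4474 0.2651 0.0306] F [-0.9  0.9  5.3] w 0.055
up 5.36 [0.4466 0.2646 0.2193] F [-0.2  0.1 -2. ] w 0.0555
over 6.45 [ 0.5392 -0.0013  0.2198] F [-0.7  0.8 -2.9] w 0.0549
[-2.46354526e-02  3.42070558e-01  1.84669551e+00  4.52552629e-04
  9.53412188e-01 -1.70427596e+00]
```

View pics/over.png

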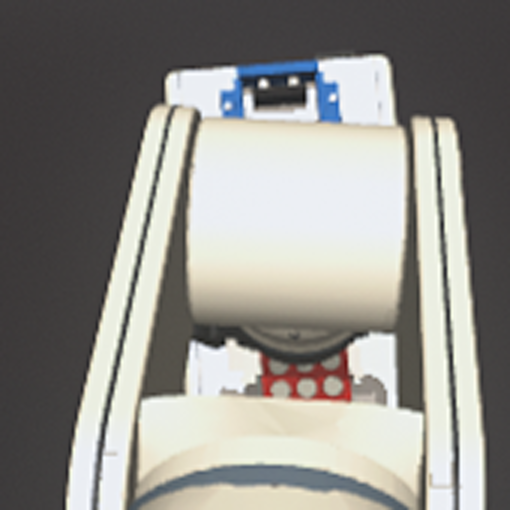

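The rack is held over the platform, with its rear caps visible at crop (305,375) and square to the mixer. Next I'll lower it onto the platform, stopping on contact.

```bash
python3 - <<'E'
from h import *
m.servo_line(nest(-.155,0,.036),rate=.12); m.hold(.1); st("low"); f0=m.get_contact_force()[2]
z=.036
while z>.027:
    z-=.001; m.servo_line(nest(-.155,0,z),rate=.03); m.hold(.05); f=m.get_contact_force()[2]
    print(round(z,4),round(f-f0,1))
    if f-f0>3.5: break
st("set"); m.command_gripper(.085); m.hold(.2); st("open")
m.servo_line(nest(-.155,0,.10),rate=.15)
m.servo_line(nest(-.255,0,.10),rate=.2); m.command_gripper(0); st("back")
s=cam("side"); crop(s,"placed",190,350,140,250,5)
t=cam("top")
for c,b in((t,(205,295,185,260)),(s,(200,300,150,240))):
    r=red_rack(c,b,.134); d=r[0]-NO; c_,s_=np.cos(NY),np.sin(NY)
    print("rack nest xy mm",np.round([1e3*(c_*d[0]+s_*d[1]),1e3*(-s_*d[0]+c_*d[1])],1),"dyaw",round(r[1]-NY,3),r[2:])
E
```

```text
low 7.58 [ 0.5401 -0.002   0.1209] F [-0.2 -0.4 -2.9] w 0.055
0.035 0.3
0.034 0.7
0.033 -0.2
0.032 0.3
0.031 0.3
0.03 7.4
set 9.38 [ 0.5396 -0.002   0.1147] F [-2.2  0.3  4.5] w 0.0555
open 9.99 [ 0.5394 -0.002   0.1139] F [ 0.6 -0.1  0.2] w 0.0848
back 12.03 [ 0.44   -0.0128  0.184 ] F [-0.3 -0.2  0.3] w -0.0002
rack nest xy mm [-139.5   -2.7] dyaw 0.127 (array([0.01513377, 0.02064956]), 705.0)
rack nest xy mm [-156.8   -2.8] dyaw 0.025 (array([0.01552011, 0.02806483]), 1055.0)
```

View pics/placed.png

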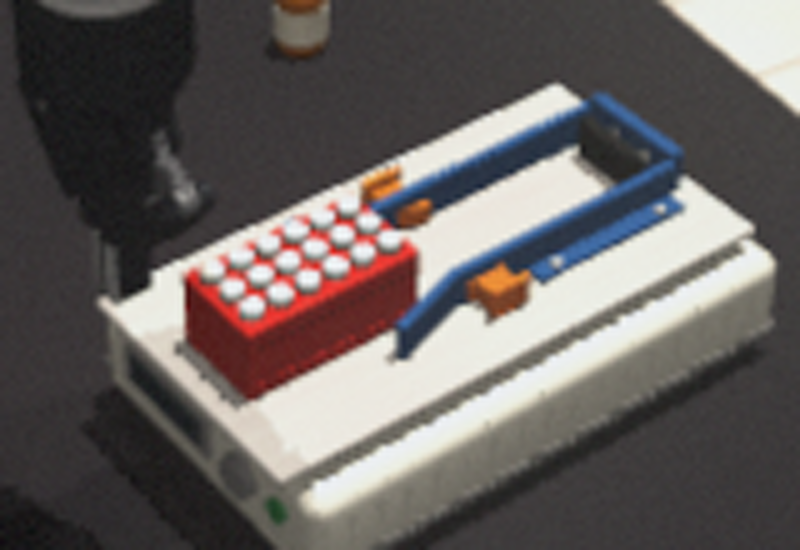

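The rack stands level at side crop (300,300) with its front end inside the flared guides, and the vial is untouched. Next I'll push from behind with closed fingers, first up to ~8 mm before home.

```bash
cat >> h.py <<'E'
D=np.array([np.cos(NY),np.sin(NY)])
def px(): return 1e3*float((m.get_position()[:2]-NO)@D)
def pf(n=3):
    v=[]
    for _ in range(n): v.append(-m.get_contact_force()[:2]@D); m.hold(.01)
    return float(np.mean(v))
E
python3 - <<'E'
from h import *
m.servo_line(nest(-.255,0,.036),rate=.15); m.hold(.2); b=pf(10); np.save("b.npy",b); st("low")
m.servo_line(nest(-.228,0,.036),rate=.06)
x=-.228; log=[]
while x<-.0745:
    x+=.002 if x<-.084 else .001
    m.servo_line(nest(x,0,.036),rate=.04); f=pf()-b; log.append((round(px(),1),round(f,1)))
    if f>18: print("STOP");break
print(log); st("end"); print(np.linalg.norm(m.get_contact_force()))
E
```

```text
low 12.98 [ 0.4405 -0.0128  0.1208] F [ 0.3 -0.3 -0.3] w 0.0002
[(-226.2, -0.4), (-223.9, 0.4), (-221.9, 0.1), (-219.9, -0.6), (-217.9, 0.4), (-215.9, -0.5), (-213.8, 0.1), (-211.8, -0.2), (-209.8, -0.4), (-207.8, -0.6), (-205.8, 0.0), (-203.8, 0.7), (-201.8, 0.3), (-199.8, 0.3), (-197.8, 0.2), (-195.8, 0.4), (-193.8, -0.2), (-191.8, -1.0), (-189.8, 0.6), (-187.8, 0.2), (-185.8, -0.3), (-183.8, 0.2), (-181.8, -0.2), (-180.2, 1.9), (-178.2, 3.0), (-176.0, 2.6), (-174.0, 2.6), (-171.9, 3.3), (-169.9, 3.3), (-167.3, 0.8), (-165.5, 0.9), (-163.7, 1.3), (-161.8, 1.8), (-159.8, 1.5), (-157.8, 1.2), (-155.8, 0.9), (-153.8, 1.0), (-151.8, 1.3), (-149.8, 1.0), (-147.7, 1.0), (-145.8, 1.2), (-143.8, 1.1), (-141.8, 1.0), (-139.8, 1.3), (-137.8, 1.6), (-135.8, 1.4), (-133.8, 1.3), (-131.8, 0.7), (-129.8, 1.0), (-127.8, 1.0), (-125.8, 0.9), (-123.8, 1.4), (-121.8, 1.6), (-119.8, 1.2), (-117.7, 1.1), (-115.8, 1.3), (-113.8, 1.4), (-111.8, 1.4), (-109.8, 0.9), (-107.8, 1.0), (-105.8, 1.3), (-103.8, 1.3), (-101.8, 1.5), (-99.8, 1.2), (-97.7, 1.5), (-95.8, 1.3), (-93.8, 1.1), (-91.8, 1.4), (-89.8, 0.9), (-87.7, 1.0), (-85.7, 1.3), (-83.8, 1.3), (-83.0, 2.3), (-82.0, 2.8), (-80.9, 2.0), (-79.9, 2.0), (-78.9, 1.6), (-77.9, 1.6), (-76.9, 1.7), (-75.9, 1.9), (-74.9, 1.5), (-73.9, 1.7)]
end 36.13 [0.6201 0.0068 0.12  ] F [-2.9  1.2 -0.3] w -0.0003
3.1806168383879654
```

```bash
python3 - <<'E'
from h import *
s=cam("side"); crop(s,"push",230,350,140,220,6)
E
```

```text
(no output)
```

View pics/push.png

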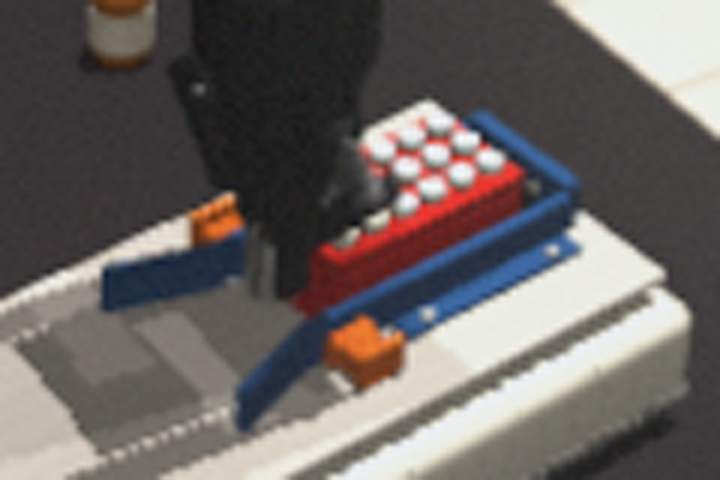

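The rack is square between the guides. Its rear end at crop (300,300) is about to clear the right catch at (360,345), and a small gap to the back stop remains near (530,185). I'll finish in fine steps.

```bash
python3 - <<'E'
from h import *
b=float(np.load("b.npy")); s=cam("side")
d=ray(s,[317.4,168.4],.128)[0,:2]-NO; print("front corner x mm",1e3*d@D)
x=-.0735; log=[]; pk=0
for i in range(40):
    x+=.001 if pk<3.3 else .00025
    m.servo_line(nest(x,0,.036),rate=.03 if pk<3.3 else .01); f=pf(4)-b
    log.append((round(1e3*x,2),round(px(),2),round(f,1)))
    if f>9.3 or (pk>6 and f<pk-1.2) or x>-.050: break
    pk=max(pk,f)
print(log); st("end")
s=cam("side"); crop(s,"push2",230,350,140,220,6)
E
```

```text
front corner x mm 42.27387624433687
[(-72.5, -72.28, 1.9), (-71.5, -71.4, 2.0), (-70.5, -70.44, 1.4), (-69.5, -69.41, 2.0), (-68.5, -68.37, 2.1), (-67.5, -67.5, 2.5), (-66.5, -66.92, 4.6), (-66.25, -66.86, 5.1), (-66.0, -66.74, 6.4), (-65.75, -66.59, 6.6), (-65.5, -66.43, 6.5), (-65.25, -66.26, 7.2), (-65.0, -66.13, 8.0), (-64.75, -66.0, 7.5), (-64.5, -65.83, 8.6), (-64.25, -65.69, 8.8), (-64.0, -65.56, 9.2), (-63.75, -65.41, 9.4)]
end 41.33 [0.6285 0.0077 0.12  ] F [-9.9 -1.1  5.8] w -0.0001
```

View pics/push2.png

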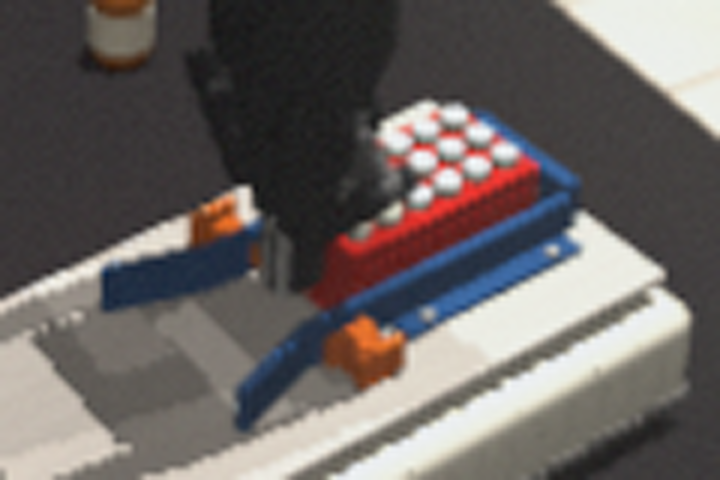

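The catches are not in yet: tool x is -65.4 mm and home is about -63. I'll carry on finely, with limits on both force and position.

```bash
python3 - <<'E'
from h import *
b=float(np.load("b.npy")); x=-.06375; log=[]; pk=9
for i in range(26):
    x+=.00025
    m.servo_line(nest(x,0,.036),rate=.01); f=pf(3)-b; p=px()
    log.append((round(1e3*x,2),round(p,2),round(f,1)))
    if f>14.5 or f<pk-1.5 or p>-63.0: break
    pk=max(pk,f)
print(log); st("end")
s=cam("side"); crop(s,"push3",230,350,140,220,6)
E
```

```text
[(-63.5, -65.25, 10.2), (-63.25, -65.1, 10.0), (-63.0, -64.97, 10.5), (-62.75, -64.8, 10.9), (-62.5, -64.65, 11.4), (-62.25, -64.5, 11.7), (-62.0, -64.38, 12.6), (-61.75, -64.18, 12.6), (-61.5, -64.02, 13.4), (-61.25, -63.49, 11.9), (-61.0, -63.37, 12.5), (-60.75, -63.23, 13.3), (-60.5, -63.05, 13.2), (-60.25, -62.91, 13.7)]
end 45.23 [0.631  0.0079 0.12  ] F [-14.2  -1.4  10.1] w 0.0001
```

View pics/push3.png

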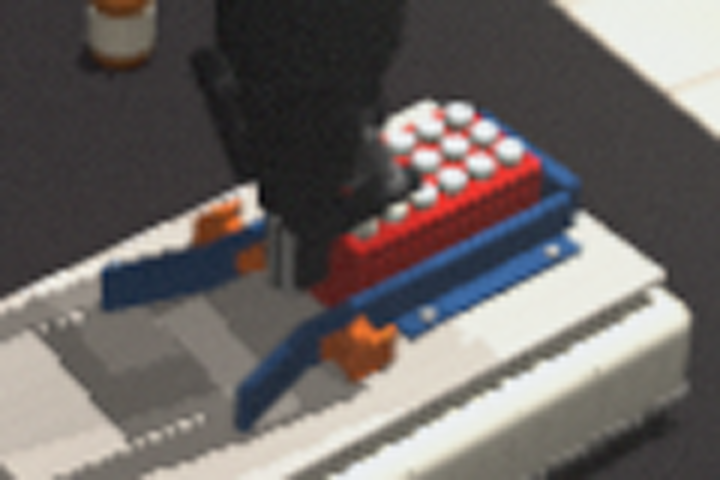

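There was a force drop with a jump (the click) at tool x -64.0 → -63.5. The left catch's nose is now visible at (250,258), and the right catch has moved inward (its right edge went from 403 to 396). I'll back off and check both views.

```bash
python3 - <<'E'
from h import *
m.servo_line(nest(-.09,0,.036),rate=.08); st("off"); m.servo_line(nest(-.20,0,.036),rate=.2)
m.servo_line(nest(-.20,0,.12),rate=.2); m.move_to([.40,.12,.30],ori(NY)); st("clear")
s=cam("side"); t=cam("top")
A=lambda c,x0,x1,y0,y1,k:cv2.resize(c["image"][y0:y1,x0:x1],None,fx=k,fy=k,interpolation=cv2.INTER_CUBIC)
a=A(s,240,335,150,210,5); q=A(t,210,290,115,215,4)[:, :320]
im=np.zeros((400,475+320,3),np.uint8); im[:300,:475]=a; im[:400,475:]=q
cv2.imwrite("pics/fin.png",cv2.cvtColor(im,cv2.COLOR_RGB2BGR))
for c,(x0,x1,y0,y1) in((t,(195,300,110,260)),(s,(200,355,150,255))):
    n,l,S,ce=cv2.connectedComponentsWithStats(cv2.inRange(c["hsv"][y0:y1,x0:x1],(8,150,120),(22,255,255)))
    for i in range(1,n):
        if S[i,4]>8: print("orange",S[i],(ce[i]+[x0,y0]).round(1))
r=red_rack(s,(240,330,140,215),.134); d=r[0]-NO; print("rack",1e3*d@D,r[1]-NY)
E
```

```text
off 45.81 [0.605  0.005  0.1205] F [ 0.8  0.3 -0.3] w 0.0002
clear 47.84 [0.4001 0.1197 0.299 ] F [ 0.2  0.4 -0. ] w -0.0002
orange [68 62  8  9 53] [266.8 176.8]
orange [29 66  8  9 54] [227.2 180.2]
orange [63 24  7  6 27] [265.9 176.6]
orange [70 30  6  4 13] [272.8 181.6]
orange [84 43 12 10 56] [289.4 196.7]
rack -3.257443374760137 -0.037229588587504484
```

View pics/fin.png

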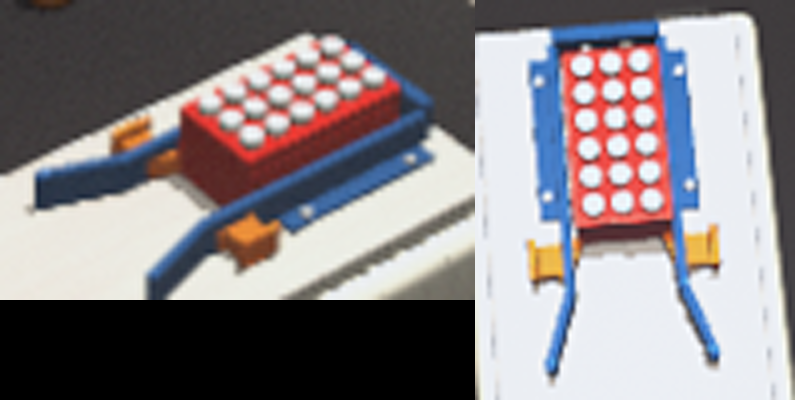

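Both orange catches are back at their initial pixel positions (within 0.2 px), so they are fully in. The rack sits square behind them and the arm is clear.

```bash
python3 -c "
from rig import manip as m
print(m.sign_off())"
```

```text
the job is handed in; nothing more can be done
None
```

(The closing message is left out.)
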